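# Refit the click-stop cap on a coolant reservoir

### The arm

A 6-joint arm with a two-finger parallel gripper is mounted at the origin on the work surface. World frame = base frame: x ahead of the robot, y to its left, z up, the work surface at z = 0. Lengths are in mm, angles in rad, forces in N, time in s.
With the tool pointing down it reaches from about 275 to 1000 mm from the base axis. Payload 8.4 kg.
Tool frame: the origin (TCP) lies between the finger pads, 19 mm behind the fingertips; this is the grasp point; z points along the fingers, y is the line along which they close (so a half turn about z gives the same grasp; the last joint's range is limited). The gripper opens to 85 mm and grips with 20 to 120 N. Pads are 22 mm wide; open, the fingers measure 114 mm over their backs; the gripper's body (76 mm by 85 mm) begins 54 mm behind the grasp point. The pads swing forward as they close: fully open they stand 13 mm farther back than shut.
Start: joints at [-1.308, 0.353, 1.633, -0, 1.155, -0.002], TCP at [163.571, -603.218, 249.981] pointing down, gripper open.
Joint ranges: [-2.63, 2.63], [-0.92, 2.1], [0.06, 2.66], [-1.3, 4.44], [0, 2.69], [-3.02, 3.02]. Speed limits (rad/s): [2.22, 2.22, 2.79, 3.14, 3.14, 3.14].

### API

Orientations are given as [roll, pitch, yaw] about the fixed x, y, z axes, in that order (R = Rz(yaw) Ry(pitch) Rx(roll)).
In Python, from rig import sensors, grab_frame, camera_params, order gives the robot as it stands. The module is installed in compiled form; this text tells all that it offers.
- The arm moves only by the tool move_arm, never from a script. Its argument "motion" is a list of rows, each a list of 7 numbers: the turn, a rotation vector about the tool's x, y, z in rad, then the shift along the tool's x, y, z in m, then the finger opening in m, from 0 to 0.0854. A call has 1 to 8 rows; each row is the pose to reach, as a shift and turn from the pose commanded when the call began, along the tool's axes at that moment; what a row does not reach only later rows make up. A row lasts 1/8 s, in which the tool goes at most 62.5 mm and 10.7 degrees, less where a joint would pass 70% of its speed; a pose out of reach is approached as far as the arm can. A call with a gripper value outside its range is refused whole. The fingers move at their own pace and stop on an object; "grip_force" is the grip in N (left out, the last holds). Time passes only in rows, so rows that repeat a pose let the fingers close. It gives the time, the measured TCP pose, the force, the opening and the grip force at its end, in the units of the state.
- sensors.sense(): the state, without advancing time (a new reading comes with each control period).
- grab_frame(name): name is "side" or "top" or "wrist"; returns (picture, depth): 384x512x3 uint8, red, green, blue; 384x512 float32, mm along the optical axis (not along the pixel's ray), 0 where there is no reading.
- camera_params(name): a dict with "camera_matrix" (3x3 intrinsics, pixels), "world_from_camera" (4x4, takes a point from camera to world coordinates). Camera axes: x right, y down, z forward; pixel columns grow to the right and rows downward; lengths in mm; the calibration is good to about 2 mm. A picture is of the moment at which its call begins: read the wrist's pose just before it. camera_params takes no time and is no camera call; for the wrist camera it gives the pose at the moment of the call.
- order.sign_off(): hands the job in; it is judged then, once.
The state is a dict: "clock": time; "qpos": joint angles; "qvel": joint speeds; "joint_efforts": joint torques, N m; "eef_pos": TCP position; "tcp_rot": TCP orientation; "contact_force": force on the tool from outside, world axes, zero at the start; "wrist_torque": the same for the moment, N m; "opening": opening from 0.0 (shut) to 1.0 (fully open); "grasp_force": force on a finger pad.
Only numpy, scipy, OpenCV 4.12 (cv2) and the standard library are available. Lean on these libraries where they do the work, as an engineer would, in place of code of your own. Each camera call takes 0.05 s, during which the arm holds its last target. There are 200 camera calls.

### The job

Take the black cap with the orange grip, fit it fully down on the neck of the blue coolant reservoir so that its slot drops over the yellow bar inside, pressing gently, and turn it clockwise (seen from above) until the latch is at its stop and the cap's ratchet has clicked and slipped at least once, but not more than three clicks. Then let go, leaving the cap sitting level and fully down on the neck, and leave everything else on the bench alone.

Things in the scene. Friction and masses are not known exactly. Their poses are not given: they have to be found in the camera images.
- cap: Loose cap, about 90 g, upright on the bench. Black round skirt 61 across (64 over its ribs), 27 high, open below, inner diameter 53; on top an orange grip fin 50 long (along the cap's x axis), 16 thick (y axis), rising from 27 to 57 above the underside. Origin: centre of the skirt's underside, z up. It may bear on the reservoir with 40 N at most.
- cap_grip (a point): Point on the cap's axis inside the orange fin, 50 above the cap's underside; axes as the cap's. A good height for the TCP when gripping the fin across its 16 mm thickness.
- cap_slot (a point): Centre of the mouth of the slot in the cap's white core, 4 above the cap's underside. Slot: 10 wide, 34 long, 9 deep, open at both ends, parallel to the fin while the ratchet reads 0. The fin drives the core through the ratchet. The slot's two cheeks fit inside the neck with about 2 to spare; the core's disc comes to rest on the neck's rim, 12 above the cap's underside.
- ratchet (a joint): Slip of the cap's shell relative to its core, rad: 0 at the start, grows as the shell is turned clockwise past the core. One click every 0.349 rad (20 degrees), resting at multiples of that; slipping takes a peak of 0.15 to 0.2 N m (which alone bears on the bar with some 12 N), so the core turns with the shell until something stops it.
- reservoir: Blue and black reservoir 110 x 110, body 80 high, fixed to the bench, with a round aluminium neck in the middle of its top. Origin: centre of underside; z up; its x axis points away from the robot at yaw 0.
- neck (a point): Centre of the neck's rim, 100 above the bench; axes as the reservoir's. Neck: outer diameter 50 (tapering to 47 over the top 4), inner 42, standing 20 above the body. With the bar in the slot and the cap fully down, the cap's underside is 12 below this point; with the slot's cheeks resting on the bar it is only about 5 below (7 too high).
- bar_top (a point): Centre of the top of the yellow bar inside the neck, 1 below the rim; this point's axes are the reservoir's, NOT the bar's. Bar 36 long, 6 thick, 11 high, standing on the rotary latch. Its true yaw is not measured (a half turn makes no difference): anywhere within 0.6 rad of (reservoir yaw minus the latch value).
- latch (a joint): Rotary latch in the neck, rad: grows clockwise seen from above; hard stop (closed) at 1.0; starts at 0.55 to 0.8; turns with about 0.06 N m, stays where it is left. The bar is clamped fast on it and turns with it, but at an angle that differs from unit to unit: its yaw is the reservoir's yaw minus this value, plus an unknown constant between -0.6 and 0.6 rad.
- dust_plug: Plain grey dust plug lying beside the work: disc 54 across and 10 high with a knob 20 across, 8 high. Not the cap; leave it. Origin: centre of underside.
- screw_jar: Jar 50 across, 60 tall, blue lid. Leave it. Origin: centre of underside.
- spare_fan: Black cooling fan 80 x 80 x 15 lying flat. Leave it. Origin: centre of underside.
- screwdriver: Screwdriver 160 long lying flat. Leave it. Origin: middle of its length on the underside.
- memory_stick: Green memory board 30 x 68 x 5 lying flat. Leave it. Origin: centre of underside.
- heatsink: Small copper and aluminium finned heatsink 50 x 50 x 26. Leave it. Origin: centre of underside.
There are look-alikes about, which are no part of the job. What is shaped like the cap but brown or red is not meant.

How it is judged (in metres and radians):
On the way:
1. the cap sits fully down on the neck with the bar in its slot, before the latch is closed and before the ratchet has slipped (horizontal distance between cap and neck below 0.004 m and z of cap in the frame of neck between -0.016 and -0.0095 m and angle between cap's own z axis and vertical below 0.08 rad and value of joint latch below 0.95 rad and value of joint ratchet below 0.17 rad), for 0.1 s.
At the end, for the whole second after the job is handed in: The cap is level (within 0.08 rad), within 4 mm of the neck's axis and fully down (underside 9.5 to 16 mm below the rim), at rest and released; the latch is at its stop (above 0.95 rad); the ratchet has slipped one to three clicks (0.26 to 1.15 rad) (horizontal distance between cap and neck below 0.004 m and z of cap in the frame of neck between -0.016 and -0.0095 m and angle between cap's own z axis and vertical below 0.08 rad and value of joint latch above 0.95 rad and value of joint ratchet between 0.26 and 1.15 rad and linear speed of cap below 0.02 m/s); the robot touches nothing.
It fails at once if the cap bears on the reservoir with more than 40 N (all contacts added up) (contact force between cap and reservoir above 40 N).
It fails at once if the ratchet is overrun, beyond three clicks (value of joint ratchet above 1.3 rad).
It fails at once if a bystander (dust plug, jar, fan, screwdriver, memory stick, heatsink) is moved by over 20 mm (distance of any of dust_plug, screw_jar, spare_fan, screwdriver, memory_stick, heatsink from where it was at the start of the episode above 0.02 m).
It also fails if it takes over 70 s, if anything falls off the work surface, if the arm or the gripper's body presses on something with over 40 N, if the wrist force passes 120 N, or if a joint passes its speed limit or range.

## Working session

There is one attempt and no reset: what is moved stays moved. The work goes in short steps, Python scripts to look and compute and a tool call to move; the robot and the scene stay as the last step left them, time stands still between calls to the robot, and variables do not carry over. Pictures are saved under pics/ and viewed, at most 10 in all, crops included, and the job is handed in when it is done.

Besides the shell and the picture viewer there is one more tool, called after "Call:" as name(argument=value, ...), one argument or row to a line, values as JSON. move_arm: Moves the arm, as the interface text tells. Its arguments: {"type":"object","properties":{"motion":{"type":"array","items":{"type":"array","items":{"type":"number"}}},"grip_force":{"type":"number"}},"required":["motion"]}

```bash
mkdir -p pics
python3 - <<'E'
from rig import sensors, grab_frame, camera_params
import cv2,numpy as np
print(sensors.sense())
ims=[]
for n in("top","side"):
    p,d=grab_frame(n); np.savez(f"{n}.npz",p=p,d=d,**camera_params(n)); 
    c=camera_params(n);print(n,c["camera_matrix"].tolist(),np.round(c["world_from_camera"],3).tolist())
    cv2.imwrite(f"pics/{n}.png",p[:,:,::-1])
E
```

```text
{'clock': 0.0, 'qpos': array([-1.30841982e+00,  3.53667602e-01,  1.63412189e+00, -2.22189327e-05,
        1.15518030e+00, -2.39349155e-03]), 'qvel': array([ 0.00017124, -0.00013063, -0.00105065,  0.00023782, -0.0007146 ,
       -0.00133077]), 'joint_efforts': array([-2.91972181e-03, -6.05268717e+01, -3.42062581e+01, -2.36611195e-04,
        9.42207291e-03,  7.49379780e-06]), 'eef_pos': array([ 163.43861666, -602.79844858,  249.25474349]), 'tcp_rot': array([-3.14021547e+00,  1.70187877e-05,  2.64778999e-01]), 'contact_force': array([-0.18567618,  1.22883365, -0.40655809]), 'wrist_torque': array([ 0.00875612, -0.03403116, -0.03899249]), 'grasp_force': 0.0, 'opening': 0.9971122762028054}
top [[396.0598812345085, 0.0, 251.79778081093735], [0.0, 396.0598812345085, 190.0165574713253], [0.0, 0.0, 1.0]] [[-0.007, -0.984, 0.18, 349.553], [-1.0, 0.009, 0.009, -12.176], [-0.011, -0.18, -0.984, 1096.153], [0.0, 0.0, 0.0, 1.0]]
side [[394.0063288857363, 0.0, 255.42221269962766], [0.0, 394.0063288857363, 195.11821134772603], [0.0, 0.0, 1.0]] [[-0.71, -0.466, 0.528, -112.879], [-0.704, 0.476, -0.527, 678.423], [-0.006, -0.746, -0.666, 956.474], [0.0, 0.0, 0.0, 1.0]]
```

View pics/top.png

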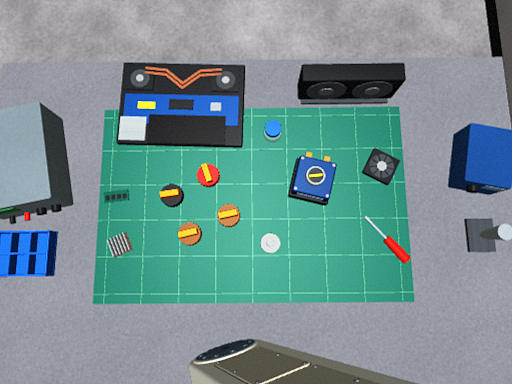

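View pics/side.png

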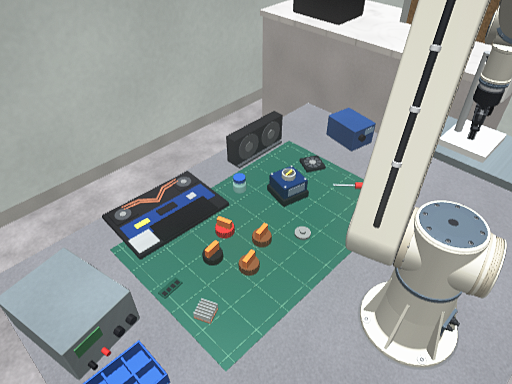

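Top view: four cap-shaped things: black (171,195), red (207,175), brown (228,216) and (189,234). The black one fits the description. The reservoir neck with the yellow bar is at (316,175). I'll measure both and confirm with one crop.

```bash
cat > h.py <<'E'
import numpy as np,cv2
def ray(c,u,v,z):
    K,T=c["camera_matrix"],c["world_from_camera"]
    d=T[:3,:3]@np.linalg.solve(K,[u,v,1.]); o=T[:3,3]
    return o+d*(z-o[2])/d[2]
def blob(p,cen,r,lo,hi,minA=8):
    h=cv2.cvtColor(p,cv2.COLOR_RGB2HSV); m=cv2.inRange(h,lo,hi)
    w=np.zeros_like(m); cv2.circle(w,cen,r,255,-1); m&=w
    n,l,s,c=cv2.connectedComponentsWithStats(m)
    k=1+np.argmax(s[1:,4]); return l==k,s[k,4]
def axis(c,mask,z):
    v,u=np.nonzero(mask)
    P=np.array([ray(c,a,b,z)[:2] for a,b in zip(u,v)]).astype(np.float32)
    (x,y),(w,h),a=cv2.minAreaRect(P)
    m=P.mean(0); ev,V=np.linalg.eigh(np.cov(P.T)); d=V[:,1]
    return m,(x,y),(w,h),np.arctan2(d[1],d[0])%np.pi
E
python3 - <<'E'
from h import *
c=np.load("top.npz"); p,d=c["p"],c["d"]
m,A=blob(p,(171,194),14,(8,120,120),(35,255,255)); print("fin",A,axis(c,m,57))
m,A=blob(p,(316,175),9,(15,120,120),(40,255,255)); print("bar",A,axis(c,m,99))
m,A=blob(p,(316,175),16,(0,0,130),(180,90,255)); print("neck",A,axis(c,m,100))
T=c["world_from_camera"]; 
for u,v in((171,195),(316,176),(305,165)):
    print(u,v,T[:3,:3]@(np.linalg.solve(c["camera_matrix"],[u,v,1.])*d[v,u])+T[:3,3])
a=cv2.resize(p[145:255,130:240],(400,400),interpolation=cv2.INTER_CUBIC); b=cv2.resize(p[145:210,280:345],(400,400),interpolation=cv2.INTER_CUBIC)
cv2.imwrite("pics/crop.png",np.hstack([a,b])[:,:,::-1])
E
```

```text
fin 123 (array([535.2174 , 219.56795], dtype=float32), (535.1587524414062, 219.9637908935547), (17.353837966918945, 51.20756912231445), np.float64(1.6909936949079063))
bar 45 (array([ 570.3089 , -166.39096], dtype=float32), (570.3681030273438, -166.8194580078125), (8.088165283203125, 34.50358581542969), np.float64(1.6365124775881756))
neck 130 (array([ 569.75824, -165.06783], dtype=float32), (570.1221923828125, -166.598388671875), (48.871803283691406, 47.37376022338867), np.float64(0.6395929294660982))
171 195 [528.52749799 213.46337682  56.63395046]
316 176 [ 567.42053984 -167.87725797   99.82676261]
305 165 [ 601.77887645 -143.16036559   79.57645195]
```

View pics/crop.png

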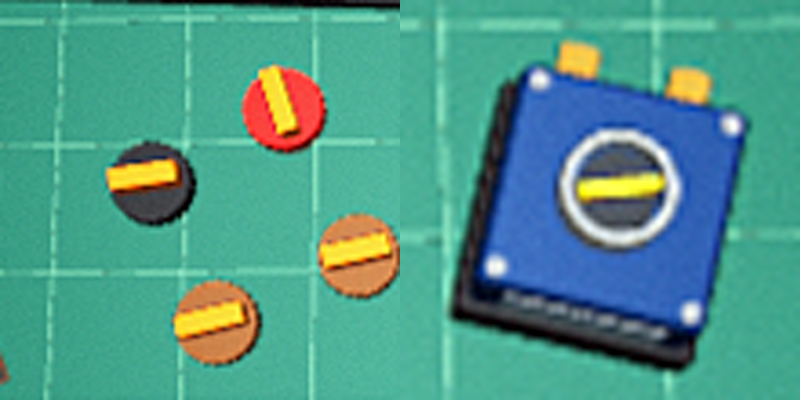

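The crop confirms it: black skirt with an orange fin at left (150,180), and the neck with the yellow bar at right (620,187). Heights check out (fin top 56.6, rim 99.8). I'm moving above the cap.

Call:
move_arm(
  motion=[
    [0, 0, -0.18, 0.036, -0.044, 0, 0.06],
    [0, 0, -0.36, 0.072, -0.088, 0, 0.06],
    [0, 0, -0.54, 0.108, -0.132, 0, 0.06],
    [0, 0, -0.71, 0.144, -0.176, 0, 0.06],
    [0, 0, -0.89, 0.18, -0.22, 0, 0.06],
    [0, 0, -1.07, 0.216, -0.264, 0, 0.06],
    [0, 0, -1.25, 0.252, -0.308, 0, 0.06],
    [0, 0, -1.426, 0.287, -0.349, 0, 0.06],
  ],
)

```text
clock: 1.1
eef_pos: [349.5, -189.5, 250.0]
tcp_rot: [3.141, 0.0, 1.696]
contact_force: [0.5, -0.7, -0.3]
opening: 0.702
grasp_force: 0.0
```

```bash
cat >> h.py <<'E'
from scipy.spatial.transform import Rotation as R
def to(target,yaw,s):
    """turn and shift (tool axes, m) to reach target/yaw tool down from the state s"""
    A=R.from_euler("xyz",s["tcp_rot"]); B=R.from_euler("xyz",[np.pi,0,yaw])
    return np.round((A.inv()*B).as_rotvec(),4),np.round(A.inv().apply(np.array(target)-s["eef_pos"])/1000,4)
E
python3 - <<'E'
from h import *
from rig import sensors
s=sensors.sense();print(s["clock"],s["eef_pos"],s["tcp_rot"],s["qpos"],s["opening"])
print(to([535,220,200],1.691,s))
E
```

```text
1.1 [ 349.51217544 -189.49923447  250.001009  ] [3.14132625e+00 1.41488306e-04 1.69646397e+00] [-5.00627833e-01 -1.49002174e-02  2.08500002e+00  4.72957176e-05
  1.07119408e+00 -6.26318143e-01] 0.7015528977294081
(array([0.0003, 0.0001, 0.0055]), array([0.383 , 0.2353, 0.05  ]))
```

Call:
move_arm(
  motion=[
    [0, 0, 0.005, 0.048, 0.029, 0.006, 0.06],
    [0, 0, 0.005, 0.096, 0.059, 0.012, 0.06],
    [0, 0, 0.005, 0.144, 0.088, 0.019, 0.06],
    [0, 0, 0.005, 0.192, 0.118, 0.025, 0.06],
    [0, 0, 0.005, 0.24, 0.147, 0.031, 0.06],
    [0, 0, 0.005, 0.288, 0.177, 0.037, 0.06],
    [0, 0, 0.005, 0.336, 0.206, 0.044, 0.06],
    [0, 0, 0.005, 0.383, 0.235, 0.05, 0.06],
  ],
)

```text
clock: 2.1
eef_pos: [537.0, 218.9, 199.4]
tcp_rot: [-3.141, 0.0, 1.686]
contact_force: [1.5, -0.2, 1.0]
opening: 0.702
grasp_force: 0.0
```

Call:
move_arm(
  motion=[
    [0, 0, 0, 0, 0, 0, 0.06],
    [0, 0, 0, 0, 0, 0, 0.06],
  ],
)

```text
clock: 2.35
eef_pos: [536.0, 216.8, 199.4]
tcp_rot: [-3.14, 0.001, 1.687]
contact_force: [-0.2, -0.7, -0.4]
opening: 0.7
grasp_force: 0.0
```

Run:
```python
from h import *
from rig import sensors,grab_frame,camera_params
s=sensors.sense();print(s["clock"],s["eef_pos"],s["tcp_rot"],s["opening"])
c=camera_params("wrist");p,d=grab_frame("wrist"); np.savez("w1.npz",p=p,d=d,**c)
print(c["world_from_camera"].round(3).tolist())
cv2.imwrite("pics/w1.png",p[:,:,::-1])
```

```text
2.35 [535.9741009  216.76505204 199.37527987] [-3.14001716e+00  7.14732701e-04  1.68652409e+00] 0.7004735024772766
[[0.993, 0.111, 0.032, 526.945], [0.115, -0.948, -0.295, 291.767], [-0.003, 0.297, -0.955, 323.046], [0.0, 0.0, 0.0, 1.0]]
```

View pics/w1.png

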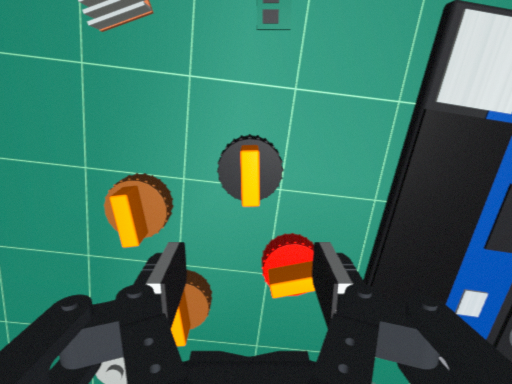

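The wrist view shows the black cap with the orange fin at (250,175), two brown caps at left and a red one at (290,270). I'll locate the black fin in it.

Run:
```python
from h import *
c=np.load("w1.npz"); p,d=c["p"],c["d"]
T=c["world_from_camera"]
def P(u,v): return (T[:3,:3]@(np.linalg.solve(c["camera_matrix"],[u,v,1.])*d[v,u])+T[:3,3]).round(1)
for u,v in((250,160),(250,185),(250,203),(228,170),(275,170),(290,270)): print(u,v,P(u,v))
hs=cv2.cvtColor(p,cv2.COLOR_RGB2HSV)
m,A=blob(p,(250,178),40,(8,150,100),(35,255,255))
vv=hs[...,2][m]; print(A,np.percentile(vv,[5,25,50,75,95]))
# only top face pixels (z near 57)
V,U=np.nonzero(m); X=np.array([P(u,v) for u,v in zip(U,V)]); k=X[:,2]>54
mm=np.zeros_like(m); mm[V[k],U[k]]=True
print(k.sum(),axis(c,mm,57))
print("skirt", X[k].mean(0))
```

```text
250 160 [533.4 238.   57.7]
250 185 [536.  216.3  56.9]
250 203 [537.9 200.1  56.5]
228 170 [514.9 220.1  27.8]
275 170 [558.6 225.   26.6]
290 270 [586.1 128.8  38.8]
1177 [143.8 252.  253.  253.  253. ]
1040 (array([534.71136, 222.82457], dtype=float32), (534.6583251953125, 223.419921875), (15.64599609375, 52.211978912353516), np.float64(1.7073378354510031))
skirt [534.68125    222.96423077  57.67307692]
```

Run:
```python
from h import *
from rig import sensors
s=sensors.sense()
print(to([535,221.5,52.5],1.70,s))
```

```text
(array([-0.0013,  0.0006, -0.0144]), array([ 0.0054, -0.0002,  0.1471]))
```

Call:
move_arm(
  motion=[
    [0, 0, -0.014, 0.0055, 0, 0.05, 0.06],
    [0, 0, -0.014, 0.0055, 0, 0.1, 0.06],
    [0, 0, -0.014, 0.0055, 0, 0.125, 0.06],
    [0, 0, -0.014, 0.0055, 0, 0.14, 0.06],
    [0, 0, -0.014, 0.0055, 0, 0.147, 0.06],
    [0, 0, -0.014, 0.0055, 0, 0.147, 0.06],
    [0, 0, -0.014, 0.0055, 0, 0.147, 0.06],
  ],
)

```text
clock: 3.28
eef_pos: [536.7, 222.8, 54.0]
tcp_rot: [3.14, -0.0, 1.7]
contact_force: [0.3, 0.9, -0.5]
opening: 0.708
grasp_force: 0.0
```

Call:
move_arm(
  motion=[
    [0, 0, 0, 0, 0, 0, 0.005],
    [0, 0, 0, 0, 0, 0, 0.005],
    [0, 0, 0, 0, 0, 0, 0.005],
    [0, 0, 0, 0, 0, 0, 0.005],
    [0, 0, 0, 0, 0, 0, 0.005],
    [0, 0, 0, 0, 0, 0, 0.005],
    [0, 0, 0, 0, 0, 0, 0.005],
    [0, 0, 0, 0, 0, 0, 0.005],
  ],
  grip_force=60,
)

```text
clock: 4.28
eef_pos: [536.3, 222.7, 53.4]
tcp_rot: [3.141, -0.0, 1.7]
contact_force: [-0.1, -0.3, 4.2]
opening: 0.171
grasp_force: 59.2
```

Call:
move_arm(
  motion=[
    [0, 0, 0, 0, 0, -0.02, 0.005],
    [0, 0, 0, 0, 0, -0.07, 0.005],
    [0, 0, 0, 0, 0, -0.12, 0.005],
    [0, 0, 0, 0, 0, -0.17, 0.005],
    [0, 0, 0, 0, 0, -0.177, 0.005],
  ],
)

```text
clock: 4.9
eef_pos: [537.7, 223.3, 233.6]
tcp_rot: [3.136, -0.002, 1.7]
contact_force: [-0.4, -0.7, -1.3]
opening: 0.177
grasp_force: 58.7
```

Run:
```python
from h import *
from rig import sensors
s=sensors.sense();print(s["eef_pos"],s["contact_force"],s["opening"])
print(to([570,-225,230],1.65,s))
```

```text
[537.71867079 223.27392988 233.60132348] [-0.36866959 -0.74330281 -1.27429105] 0.176745679015262
(array([ 0.0058, -0.0017,  0.0498]), array([-0.4487, -0.0257,  0.0027]))
```

Call:
move_arm(
  motion=[
    [0, 0, 0.05, -0.03, -0.002, 0, 0.005],
    [0, 0, 0.05, -0.08, -0.005, 0, 0.005],
    [0, 0, 0.05, -0.14, -0.008, 0, 0.005],
    [0, 0, 0.05, -0.2, -0.011, 0, 0.005],
    [0, 0, 0.05, -0.26, -0.015, 0, 0.005],
    [0, 0, 0.05, -0.32, -0.018, 0, 0.005],
    [0, 0, 0.05, -0.38, -0.022, 0, 0.005],
    [0, 0, 0.05, -0.43, -0.025, 0, 0.005],
  ],
)

```text
clock: 5.9
eef_pos: [565.7, -209.1, 228.4]
tcp_rot: [-3.14, -0.001, 1.649]
contact_force: [0.7, -0.1, -0.8]
opening: 0.175
grasp_force: 58.7
```

Call:
move_arm(
  motion=[
    [0, 0, 0, -0.02, -0.001, 0, 0.005],
    [0, 0, 0, -0.02, -0.001, 0, 0.005],
    [0, 0, 0, -0.02, -0.001, 0, 0.005],
    [0, 0, 0, -0.02, -0.001, 0, 0.005],
  ],
)

```text
clock: 6.4
eef_pos: [567.1, -225.7, 229.8]
tcp_rot: [-3.141, -0.0, 1.651]
contact_force: [1.0, 0.2, -0.8]
opening: 0.168
grasp_force: 58.7
```

Run:
```python
from h import *
from rig import sensors,grab_frame,camera_params
s=sensors.sense();print(s["clock"],s["eef_pos"],s["tcp_rot"],s["contact_force"])
c=camera_params("wrist");p,d=grab_frame("wrist"); np.savez("w2.npz",p=p,d=d,**c)
q,e=grab_frame("side"); np.savez("s2.npz",p=q,d=e,**camera_params("side"))
cv2.imwrite("pics/w2.png",p[:,:,::-1])
```

```text
6.4 [ 567.14621753 -225.68973176  229.83006341] [-3.14122758e+00 -4.35981629e-04  1.65128844e+00] [ 1.04054999  0.15410501 -0.79945496]
```

View pics/w2.png

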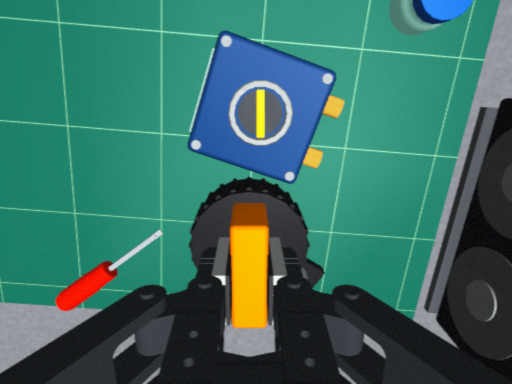

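The wrist view shows the neck at (261,112) with the yellow bar at (261,113), and the held cap at (250,235) with its fin at (250,265). I'll measure them in this one view, using depth for the cap.

```bash
cat >> h.py <<'E'
def cloud(c):
    d=c["d"];T=c["world_from_camera"];v,u=np.indices(d.shape)
    P=np.linalg.solve(c["camera_matrix"],np.stack([u.ravel(),v.ravel(),np.ones(u.size)]))*d.ravel()
    return (T[:3,:3]@P).T.reshape(*d.shape,3)+T[:3,3]
E
python3 - <<'E'
from h import *
from scipy.optimize import least_squares
c=np.load("w2.npz"); p,d=c["p"],c["d"]
X=cloud(c)
m,A=blob(p,(261,112),22,(22,120,120),(35,255,255)); print("bar",A,axis(c,m,99),"z",np.median(X[m][:,2]))
m,A=blob(p,(261,112),40,(0,0,140),(180,70,255)); 
cs,_=cv2.findContours(m.astype(np.uint8),cv2.RETR_CCOMP,cv2.CHAIN_APPROX_NONE)
def circ(Q):
    Q=np.asarray(Q)[:,:2]
    r=least_squares(lambda t:np.hypot(*(Q-t[:2]).T)-t[2],[*Q.mean(0),25],loss="soft_l1"); return r.x.round(2),np.std(r.fun).round(2)
for k in cs:
    if len(k)>60: print("ring",len(k),circ([ray(c,*q[0],100) for q in k]))
# cap
m,A=blob(p,(250,240),75,(8,150,60),(22,255,255)); Y=X[m]; print("fin z",np.percentile(Y[:,2],[5,50,80,95]))
zt=np.percentile(Y[:,2],70); k=m&(X[...,2]>zt-3); print("fin",axis(c,k,zt),X[k].mean(0))
h=cv2.cvtColor(p,cv2.COLOR_RGB2HSV); zs=zt-30
k=(h[...,2]<90)&(abs(X[...,2]-zs)<2.5); k[:150]=0;k[250:]=0;k[:,:185]=0;k[:,315:]=0
k[:,205:297]&=True
print("skirt top",k.sum(),zs,np.median(X[k][:,2]))
n=k.astype(np.uint8); E=[]
for v in range(195,245,3):
    u=np.nonzero(n[v])[0]
    if len(u)>20: E+= [X[v,u[0]],X[v,u[-1]]]
print(circ(E),len(E))
E=[]
for u in range(200,302,4):
    v=np.nonzero(n[:,u])[0]
    if len(v)>3: E.append(X[v[0],u])
print(circ(E),len(E))
E
```

```text
bar 389 (array([ 569.9603, -164.4553], dtype=float32), (569.920654296875, -164.6863250732422), (6.218888282775879, 32.64924621582031), np.float64(1.6617479362175858)) z 98.62093664211497
ring 182 (array([ 570.07, -165.27,   23.96]), np.float64(0.25))
ring 150 (array([ 570.13, -165.44,   19.99]), np.float64(0.24))
fin z [208.95313089 232.61284005 233.42220026 234.41141162]
fin (array([ 565.8725 , -225.30092], dtype=float32), (565.8502197265625, -218.84825134277344), (16.100893020629883, 50.46249771118164), np.float64(1.673569272878517)) [ 565.83636999 -224.99033726  233.62080325]
skirt top 3491 203.16127011541442 203.1409194655075
(array([ 566.45, -226.14,   29.92]), np.float64(0.36)) 34
(array([ 566.37, -226.76,   30.38]), np.float64(0.32)) 26
```

Call:
move_arm(
  motion=[
    [0, 0, 0, 0.02, 0.003, 0, 0.005],
    [0, 0, 0, 0.045, 0.006, 0, 0.005],
    [0, 0, 0, 0.0606, 0.0086, 0, 0.005],
    [0, 0, 0, 0.0606, 0.0086, 0.02, 0.005],
    [0, 0, 0, 0.0606, 0.0086, 0.045, 0.005],
    [0, 0, 0, 0.0606, 0.0086, 0.06, 0.005],
    [0, 0, 0, 0.0606, 0.0086, 0.065, 0.005],
    [0, 0, 0, 0.0606, 0.0086, 0.065, 0.005],
  ],
)

```text
clock: 7.5
eef_pos: [571.2, -166.0, 165.2]
tcp_rot: [3.141, 0.0, 1.65]
contact_force: [0.2, -0.3, -0.8]
opening: 0.173
grasp_force: 58.7
```

Call:
move_arm(
  motion=[
    [0, 0, 0, 0, 0, 0, 0.005],
    [0, 0, 0, 0, 0, 0, 0.005],
  ],
)

```text
clock: 7.75
eef_pos: [571.3, -166.2, 165.7]
tcp_rot: [3.141, 0.0, 1.65]
contact_force: [-0.7, 0.0, -1.2]
opening: 0.17
grasp_force: 58.7
```

Run:
```python
from h import *
from rig import sensors,grab_frame,camera_params
s=sensors.sense();print(s["clock"],s["eef_pos"],s["tcp_rot"],s["contact_force"],s["wrist_torque"])
b=[]
for n in("wrist","side"):
    c=camera_params(n);p,d=grab_frame(n); np.savez(n[0]+"3.npz",p=p,d=d,**c)
    if n=="side":p=cv2.resize(p[120:220,230:350],(400,333),interpolation=cv2.INTER_CUBIC); p=cv2.copyMakeBorder(p,0,51,0,0,0)
    else:p=p[:,56:456]
    b.append(p)
cv2.imwrite("pics/b3.png",np.hstack(b)[:,:,::-1])
```

```text
7.75 [ 571.31762417 -166.16413599  165.67952529] [3.14056455e+00 3.82816640e-04 1.64968589e+00] [-0.70969918  0.02991326 -1.23503713] [ 0.04182613  0.07549728 -0.02491799]
```

View pics/b3.png

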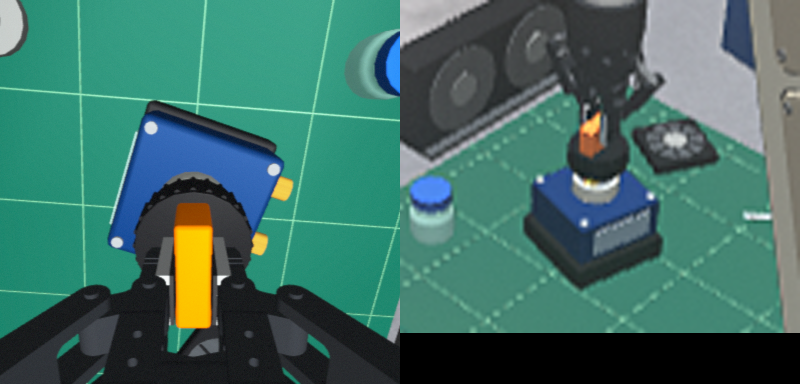

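Held cap above the neck (wrist crop: fin (193,265); side crop: cap right over neck at (597,180)), aligned. I'll descend in small steps, watching the force.

Call:
move_arm(
  motion=[
    [0, 0, 0, 0, 0, 0.003, 0.005],
    [0, 0, 0, 0, 0, 0.006, 0.005],
    [0, 0, 0, 0, 0, 0.009, 0.005],
    [0, 0, 0, 0, 0, 0.011, 0.005],
    [0, 0, 0, 0, 0, 0.011, 0.005],
  ],
)

```text
clock: 8.48
eef_pos: [570.8, -165.9, 153.7]
tcp_rot: [-3.141, -0.0, 1.65]
contact_force: [1.1, 1.5, -1.0]
opening: 0.175
grasp_force: 58.7
```

Call:
move_arm(
  motion=[
    [0, 0, 0, 0, 0, 0.001, 0.005],
    [0, 0, 0, 0, 0, 0.002, 0.005],
    [0, 0, 0, 0, 0, 0.002, 0.005],
  ],
)

```text
clock: 8.85
eef_pos: [570.9, -166.0, 151.9]
tcp_rot: [-3.142, -0.0, 1.65]
contact_force: [-0.6, 0.6, -0.5]
opening: 0.176
grasp_force: 58.7
```

Call:
move_arm(
  motion=[
    [0, 0, 0, 0, 0, 0.001, 0.005],
    [0, 0, 0, 0, 0, 0.002, 0.005],
    [0, 0, 0, 0, 0, 0.002, 0.005],
  ],
)

```text
clock: 9.22
eef_pos: [570.9, -166.0, 149.9]
tcp_rot: [-3.141, -0.0, 1.65]
contact_force: [-0.2, -0.0, -0.9]
opening: 0.171
grasp_force: 58.7
```

Call:
move_arm(
  motion=[
    [0, 0, 0, 0, 0, 0.001, 0.005],
    [0, 0, 0, 0, 0, 0.0015, 0.005],
    [0, 0, 0, 0, 0, 0.0015, 0.005],
  ],
)

```text
clock: 9.6
eef_pos: [570.9, -166.0, 148.4]
tcp_rot: [-3.141, -0.0, 1.65]
contact_force: [0.0, -0.5, -1.2]
opening: 0.173
grasp_force: 58.7
```

Call:
move_arm(
  motion=[
    [0, 0, 0, 0, 0, 0.001, 0.005],
    [0, 0, 0, 0, 0, 0.0015, 0.005],
    [0, 0, 0, 0, 0, 0.0015, 0.005],
  ],
)

```text
clock: 9.98
eef_pos: [570.9, -165.9, 146.9]
tcp_rot: [-3.142, -0.0, 1.65]
contact_force: [0.3, 1.2, -1.5]
opening: 0.17
grasp_force: 58.7
```

Call:
move_arm(
  motion=[
    [0, 0, 0, 0, 0, 0.001, 0.005],
    [0, 0, 0, 0, 0, 0.0015, 0.005],
    [0, 0, 0, 0, 0, 0.0015, 0.005],
  ],
)

```text
clock: 10.35
eef_pos: [570.9, -166.0, 145.4]
tcp_rot: [-3.141, -0.0, 1.65]
contact_force: [-0.7, 0.4, -0.8]
opening: 0.174
grasp_force: 58.7
```

Call:
move_arm(
  motion=[
    [0, 0, 0, 0, 0, 0.001, 0.005],
    [0, 0, 0, 0, 0, 0.0015, 0.005],
    [0, 0, 0, 0, 0, 0.0015, 0.005],
  ],
)

```text
clock: 10.72
eef_pos: [570.9, -166.0, 143.9]
tcp_rot: [-3.142, -0.0, 1.65]
contact_force: [0.2, 1.3, -0.4]
opening: 0.174
grasp_force: 58.7
```

Call:
move_arm(
  motion=[
    [0, 0, 0, 0, 0, 0.001, 0.005],
    [0, 0, 0, 0, 0, 0.001, 0.005],
    [0, 0, 0, 0, 0, 0.001, 0.005],
  ],
)

```text
clock: 11.1
eef_pos: [570.9, -166.0, 142.9]
tcp_rot: [-3.142, -0.0, 1.65]
contact_force: [-0.4, 1.4, -0.6]
opening: 0.176
grasp_force: 58.7
```

Call:
move_arm(
  motion=[
    [0, 0, 0, 0, 0, 0.0007, 0.005],
    [0, 0, 0, 0, 0, 0.0007, 0.005],
    [0, 0, 0, 0, 0, 0.0007, 0.005],
  ],
)

```text
clock: 11.48
eef_pos: [570.9, -166.0, 142.3]
tcp_rot: [-3.142, -0.0, 1.65]
contact_force: [0.5, 1.7, -0.4]
opening: 0.175
grasp_force: 58.7
```

Well past the bar-rest height with no force, so the bar is in the slot. Now I'll find the seat.

Call:
move_arm(
  motion=[
    [0, 0, 0, 0, 0, 0.0006, 0.005],
    [0, 0, 0, 0, 0, 0.0006, 0.005],
    [0, 0, 0, 0, 0, 0.0006, 0.005],
  ],
)

```text
clock: 11.85
eef_pos: [570.9, -166.0, 141.7]
tcp_rot: [-3.142, -0.0, 1.65]
contact_force: [0.3, 1.3, -0.6]
opening: 0.175
grasp_force: 58.7
```

Call:
move_arm(
  motion=[
    [0, 0, 0, 0, 0, 0.0004, 0.005],
    [0, 0, 0, 0, 0, 0.0004, 0.005],
    [0, 0, 0, 0, 0, 0.0004, 0.005],
  ],
)

```text
clock: 12.22
eef_pos: [571.0, -166.0, 141.4]
tcp_rot: [3.142, 0.0, 1.65]
contact_force: [-2.1, 0.5, 1.2]
opening: 0.171
grasp_force: 58.9
```

Call:
move_arm(
  motion=[
    [0, 0, 0, 0, 0, 0.0004, 0.005],
    [0, 0, 0, 0, 0, 0.0004, 0.005],
    [0, 0, 0, 0, 0, 0.0004, 0.005],
  ],
)

```text
clock: 12.6
eef_pos: [571.0, -166.0, 141.2]
tcp_rot: [3.141, 0.0, 1.65]
contact_force: [-1.8, 1.7, 5.3]
opening: 0.174
grasp_force: 59.5
```

Seated at the expected 141.4 mm with a light 5 N. Turning clockwise (+ about tool z) in steps.

Call:
move_arm(
  motion=[
    [0, 0, 0.04, 0, 0, 0, 0.005],
    [0, 0, 0.08, 0, 0, 0, 0.005],
    [0, 0, 0.12, 0, 0, 0, 0.005],
    [0, 0, 0.15, 0, 0, 0, 0.005],
    [0, 0, 0.15, 0, 0, 0, 0.005],
  ],
)

```text
clock: 13.22
eef_pos: [571.2, -166.0, 141.2]
tcp_rot: [3.141, 0.0, 1.5]
contact_force: [-0.5, 1.4, 5.0]
opening: 0.172
grasp_force: 59.5
```

```bash
cat > s.py <<'E'
from rig import sensors
s=sensors.sense();print(s["clock"],s["eef_pos"].round(1),s["tcp_rot"].round(3),s["contact_force"].round(1),s["wrist_torque"].round(3),s["qpos"][5].round(4),s["joint_efforts"][5].round(3))
E
python3 s.py
```

```text
13.225 [ 571.2 -166.   141.2] [3.141 0.    1.5  ] [-0.5  1.4  5. ] [0.233 0.207 0.142] -0.2141 0.301
```

Call:
move_arm(
  motion=[
    [0, 0, 0.03, 0, 0, 0, 0.005],
    [0, 0, 0.06, 0, 0, 0, 0.005],
    [0, 0, 0.08, 0, 0, 0, 0.005],
    [0, 0, 0.08, 0, 0, 0, 0.005],
  ],
)

```text
clock: 13.72
eef_pos: [571.1, -165.9, 141.2]
tcp_rot: [3.141, -0.0, 1.42]
contact_force: [-1.6, 2.8, 5.4]
opening: 0.176
grasp_force: 59.6
```

```bash
python3 s.py
```

```text
13.725 [ 571.1 -165.9  141.2] [ 3.141 -0.     1.42 ] [-1.6  2.8  5.4] [0.431 0.261 0.167] -0.1344 0.298
```

Call:
move_arm(
  motion=[
    [0, 0, 0.03, 0, 0, 0, 0.005],
    [0, 0, 0.06, 0, 0, 0, 0.005],
    [0, 0, 0.08, 0, 0, 0, 0.005],
    [0, 0, 0.08, 0, 0, 0, 0.005],
  ],
)

```text
clock: 14.22
eef_pos: [571.1, -165.8, 141.2]
tcp_rot: [3.141, -0.0, 1.34]
contact_force: [-1.3, 2.5, 6.1]
opening: 0.173
grasp_force: 59.6
```

```bash
python3 s.py
```

```text
14.225 [ 571.1 -165.8  141.2] [ 3.141 -0.     1.34 ] [-1.3  2.5  6.1] [0.552 0.274 0.155] -0.0543 0.288
```

Call:
move_arm(
  motion=[
    [0, 0, 0.03, 0, 0, 0, 0.005],
    [0, 0, 0.06, 0, 0, 0, 0.005],
    [0, 0, 0.08, 0, 0, 0, 0.005],
    [0, 0, 0.08, 0, 0, 0, 0.005],
  ],
)

```text
clock: 14.72
eef_pos: [571.1, -165.8, 141.2]
tcp_rot: [3.141, -0.0, 1.26]
contact_force: [-1.7, 2.6, 6.4]
opening: 0.174
grasp_force: 59.6
```

```bash
python3 s.py
```

```text
14.725 [ 571.1 -165.8  141.2] [ 3.141 -0.     1.26 ] [-1.7  2.6  6.4] [0.497 0.266 0.091] 0.0257 0.27
```

Call:
move_arm(
  motion=[
    [0, 0, 0.03, 0, 0, 0, 0.005],
    [0, 0, 0.06, 0, 0, 0, 0.005],
    [0, 0, 0.08, 0, 0, 0, 0.005],
    [0, 0, 0.08, 0, 0, 0, 0.005],
  ],
)

```text
clock: 15.22
eef_pos: [571.1, -165.9, 141.2]
tcp_rot: [3.141, -0.0, 1.179]
contact_force: [-2.2, 2.8, 6.1]
opening: 0.17
grasp_force: 59.6
```

```bash
python3 s.py
```

```text
15.225 [ 571.1 -165.9  141.2] [ 3.141 -0.     1.179] [-2.2  2.8  6.1] [0.362 0.245 0.031] 0.1059 0.142
```

Call:
move_arm(
  motion=[
    [0, 0, 0.03, 0, 0, 0, 0.005],
    [0, 0, 0.06, 0, 0, 0, 0.005],
    [0, 0, 0.08, 0, 0, 0, 0.005],
    [0, 0, 0.08, 0, 0, 0, 0.005],
  ],
)

```text
clock: 15.72
eef_pos: [571.1, -166.0, 141.2]
tcp_rot: [3.141, -0.0, 1.099]
contact_force: [-2.2, 1.6, 5.3]
opening: 0.171
grasp_force: 59.6
```

```bash
python3 s.py
```

```text
15.725 [ 571.1 -166.   141.2] [ 3.141 -0.     1.099] [-2.2  1.6  5.3] [ 0.352  0.256 -0.016] 0.1859 0.121
```

Call:
move_arm(
  motion=[
    [0, 0, 0.03, 0, 0, 0, 0.005],
    [0, 0, 0.06, 0, 0, 0, 0.005],
    [0, 0, 0.08, 0, 0, 0, 0.005],
    [0, 0, 0.08, 0, 0, 0, 0.005],
  ],
)

```text
clock: 16.23
eef_pos: [571.1, -166.0, 141.2]
tcp_rot: [3.141, -0.0, 1.019]
contact_force: [-2.0, 1.1, 5.1]
opening: 0.173
grasp_force: 59.6
```

```bash
python3 s.py
```

```text
16.225 [ 571.1 -166.   141.2] [ 3.141 -0.     1.019] [-2.   1.1  5.1] [ 0.227  0.244 -0.051] 0.266 0.079
```

Call:
move_arm(
  motion=[
    [0, 0, 0.03, 0, 0, 0, 0.005],
    [0, 0, 0.06, 0, 0, 0, 0.005],
    [0, 0, 0.08, 0, 0, 0, 0.005],
    [0, 0, 0.08, 0, 0, 0, 0.005],
  ],
)

```text
clock: 16.73
eef_pos: [571.2, -166.0, 141.2]
tcp_rot: [3.141, -0.0, 0.94]
contact_force: [-0.5, 1.3, 6.3]
opening: 0.168
grasp_force: 59.5
```

```bash
python3 s.py
```

```text
16.725 [ 571.2 -166.   141.2] [ 3.141 -0.     0.94 ] [-0.5  1.3  6.3] [0.278 0.174 0.028] 0.3458 0.17
```

Call:
move_arm(
  motion=[
    [0, 0, 0.03, 0, 0, 0, 0.005],
    [0, 0, 0.06, 0, 0, 0, 0.005],
    [0, 0, 0.08, 0, 0, 0, 0.005],
    [0, 0, 0.08, 0, 0, 0, 0.005],
  ],
)

```text
clock: 17.23
eef_pos: [571.3, -166.1, 141.2]
tcp_rot: [3.141, -0.0, 0.86]
contact_force: [-0.4, 1.1, 4.4]
opening: 0.173
grasp_force: 59.5
```

```bash
python3 s.py
```

```text
17.225 [ 571.3 -166.1  141.2] [ 3.141 -0.     0.86 ] [-0.4  1.1  4.4] [0.321 0.141 0.261] 0.4256 0.387
```

Call:
move_arm(
  motion=[
    [0, 0, 0.03, 0, 0, 0, 0.005],
    [0, 0, 0.06, 0, 0, 0, 0.005],
    [0, 0, 0.08, 0, 0, 0, 0.005],
    [0, 0, 0.08, 0, 0, 0, 0.005],
  ],
)

```text
clock: 17.73
eef_pos: [571.2, -166.1, 141.2]
tcp_rot: [3.141, -0.0, 0.779]
contact_force: [-0.6, 1.6, 6.3]
opening: 0.171
grasp_force: 59.5
```

```bash
python3 s.py
```

```text
17.725 [ 571.2 -166.1  141.2] [ 3.141 -0.     0.779] [-0.6  1.6  6.3] [0.307 0.209 0.098] 0.5059 0.199
```

Call:
move_arm(
  motion=[
    [0, 0, 0.03, 0, 0, 0, 0.005],
    [0, 0, 0.06, 0, 0, 0, 0.005],
    [0, 0, 0.08, 0, 0, 0, 0.005],
    [0, 0, 0.08, 0, 0, 0, 0.005],
  ],
)

```text
clock: 18.23
eef_pos: [571.2, -166.0, 141.3]
tcp_rot: [3.141, -0.001, 0.699]
contact_force: [-0.7, 1.8, 6.5]
opening: 0.174
grasp_force: 59.5
```

```bash
python3 s.py
python3 - <<'E'
from h import *
from rig import grab_frame,camera_params
c=camera_params("wrist");p,d=grab_frame("wrist");c=dict(c,p=p,d=d);X=cloud(c)
m,A=blob(p,(250,240),75,(8,150,60),(22,255,255)); k=m&(X[...,2]>142)
print(A,np.median(X[k][:,2]),axis(c,k,np.median(X[k][:,2])))
E
```

```text
18.225 [ 571.2 -166.   141.3] [ 3.141e+00 -1.000e-03  6.990e-01] [-0.7  1.8  6.5] [ 0.32   0.105 -0.077] 0.5861 0.106
1597 144.21996611596308 (array([ 576.4735 , -161.06879], dtype=float32), (576.5518188476562, -161.1643524169922), (50.59274673461914, 16.167648315429688), np.float64(0.7332036908393476))
```

Call:
move_arm(
  motion=[
    [0, 0, 0.02, 0, 0, 0, 0.005],
    [0, 0, 0.04, 0, 0, 0, 0.005],
    [0, 0, 0.04, 0, 0, 0, 0.005],
  ],
)

```text
clock: 18.65
eef_pos: [571.3, -166.0, 141.3]
tcp_rot: [3.141, -0.001, 0.659]
contact_force: [-0.7, 2.5, 5.1]
opening: 0.173
grasp_force: 59.5
```

```bash
python3 s.py
```

```text
18.65 [ 571.3 -166.   141.3] [ 3.141e+00 -1.000e-03  6.590e-01] [-0.7  2.5  5.1] [ 0.303  0.13  -0.057] 0.6261 0.08
```

Call:
move_arm(
  motion=[
    [0, 0, 0.02, 0, 0, 0, 0.005],
    [0, 0, 0.04, 0, 0, 0, 0.005],
    [0, 0, 0.04, 0, 0, 0, 0.005],
  ],
)

```text
clock: 19.02
eef_pos: [571.4, -166.0, 141.2]
tcp_rot: [3.141, -0.001, 0.619]
contact_force: [-0.4, 1.6, 5.4]
opening: 0.173
grasp_force: 59.5
```

```bash
python3 s.py
```

```text
19.025 [ 571.4 -166.   141.2] [ 3.141e+00 -1.000e-03  6.190e-01] [-0.4  1.6  5.4] [ 0.323  0.109 -0.017] 0.666 0.133
```

Call:
move_arm(
  motion=[
    [0, 0, 0.02, 0, 0, 0, 0.005],
    [0, 0, 0.045, 0, 0, 0, 0.005],
    [0, 0, 0.045, 0, 0, 0, 0.005],
  ],
)

```text
clock: 19.4
eef_pos: [571.4, -166.1, 141.2]
tcp_rot: [3.141, -0.001, 0.574]
contact_force: [-0.2, 1.2, 5.3]
opening: 0.174
grasp_force: 59.5
```

```bash
python3 s.py
```

```text
19.4 [ 571.4 -166.1  141.2] [ 3.141e+00 -1.000e-03  5.740e-01] [-0.2  1.2  5.3] [0.229 0.057 0.03 ] 0.7112 0.272
```

Call:
move_arm(
  motion=[
    [0, 0, 0.02, 0, 0, 0, 0.005],
    [0, 0, 0.045, 0, 0, 0, 0.005],
    [0, 0, 0.045, 0, 0, 0, 0.005],
  ],
)

```text
clock: 19.77
eef_pos: [571.4, -166.2, 141.2]
tcp_rot: [3.141, -0.001, 0.529]
contact_force: [0.8, 0.2, 4.9]
opening: 0.174
grasp_force: 59.5
```

```bash
python3 s.py
```

```text
19.775 [ 571.4 -166.2  141.2] [ 3.141e+00 -1.000e-03  5.290e-01] [0.8 0.2 4.9] [ 0.078 -0.031  0.015] 0.7565 0.168
```

The total turn is 1.12 rad. The latch had at most 0.45 rad plus slot play left, so it must be on its stop. The possible slip is 0.42–1.02 rad, which is one to three clicks. Releasing.

Call:
move_arm(
  motion=[
    [0, 0, 0, 0, 0, 0, 0.02],
    [0, 0, 0, 0, 0, 0, 0.025],
    [0, 0, 0, 0, 0, 0, 0.035],
    [0, 0, 0, 0, 0, 0, 0.045],
    [0, 0, 0, 0, 0, 0, 0.045],
    [0, 0, 0, 0, 0, 0, 0.045],
  ],
)

```text
clock: 20.52
eef_pos: [571.0, -166.0, 140.9]
tcp_rot: [-3.142, -0.0, 0.53]
contact_force: [-0.1, -0.0, -0.9]
opening: 0.525
grasp_force: 0.0
```

Call:
move_arm(
  motion=[
    [0, 0, 0, 0, 0, -0.01, 0.045],
    [0, 0, 0, 0, 0, -0.03, 0.045],
    [0, 0, 0, 0, 0, -0.07, 0.045],
    [0, 0, 0, 0, 0, -0.1, 0.045],
    [0, 0, 0, -0.03, 0, -0.11, 0.045],
    [0, 0, 0, -0.06, 0, -0.11, 0.045],
    [0, 0, 0, -0.06, 0, -0.11, 0.045],
    [0, 0, 0, -0.06, 0, -0.11, 0.045],
  ],
)

```text
clock: 21.52
eef_pos: [519.8, -196.3, 251.5]
tcp_rot: [3.141, -0.001, 0.529]
contact_force: [0.1, 0.4, -0.3]
opening: 0.525
grasp_force: 0.0
```

```bash
python3 s.py
python3 - <<'E'
from h import *
from rig import grab_frame,camera_params
c=camera_params("wrist");p,d=grab_frame("wrist");c=dict(c,p=p,d=d);X=cloud(c);np.savez("w4.npz",**c)
h=cv2.cvtColor(p,cv2.COLOR_RGB2HSV)
B=(abs(X[...,0]-570)<45)&(abs(X[...,1]+165.5)<45)
k=B&(abs(X[...,2]-145)<3)&(h[...,1]>120)&(h[...,0]<25); print("fin top",k.sum(),np.median(X[k][:,2]),axis(c,k,np.median(X[k][:,2])))
k=B&(abs(X[...,2]-115)<4)&(h[...,1]<120); Q=X[k]; print("skirt top",len(Q),np.median(Q[:,2]),cv2.minEnclosingCircle(Q[:,:2].astype(np.float32)))
A=np.c_[Q[:,:2]-Q[:,:2].mean(0),np.ones(len(Q))];print("tilt",np.linalg.lstsq(A,Q[:,2],rcond=None)[0])
cv2.imwrite("pics/w4.png",p[:,:,::-1])
E
```

```text
21.525 [ 519.8 -196.3  251.5] [ 3.141e+00 -1.000e-03  5.290e-01] [ 0.1  0.4 -0.3] [-0.026 -0.038  0.047] 0.6773 -0.018
fin top 638 144.38911413727624 (array([ 567.4773 , -167.44182], dtype=float32), (570.0302734375, -166.54269409179688), (49.542659759521484, 15.863490104675293), np.float64(0.5866025630563292))
skirt top 3062 114.72022529851517 ((570.0088500976562, -166.70201110839844), 31.3785400390625)
tilt [-2.38229895e-03  3.03066407e-03  1.14685092e+02]
```

View pics/w4.png

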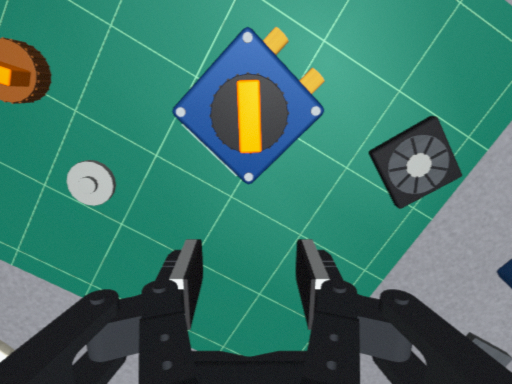

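The cap sits at (250,115) on the neck. It is level (tilt about 0.004), centred at (570.0,-166.7), and its underside is about 12 mm below the rim. The gripper is clear and the plug and fan are undisturbed.

```bash
python3 -c "
from rig import order; print(order.sign_off())"
```

```text
the job is handed in; nothing more can be done
None
```

The job is handed in: the black cap is level and fully down on the neck (about 12 mm below the rim) and released. By turn angle (1.12 rad clockwise), not direct reading, the latch is at its stop and the ratchet slipped one to three clicks, most likely two.

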